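Put the pipette away on the carousel

TASK

Put the pipette away after use: drop its used tip, which lies on the bench, into the discard tub, turn the pipette carousel by its knob until an empty hanger faces the front (the robot's side), then take the pipette from the bench stand and lower it gently onto that hanger, so that it hangs freely and straight at the front of the carousel. Keep the pipette upright, do not knock the other pipettes off, and leave the bottle, jar, tip box, vial tray and beaker where they stand.

Things in the scene. Friction and masses are not known exactly. Their poses are not given: they have to be found in the camera images.
- pip_mid (a point): The pipette to put away, hanging upright in the fork of the single bench stand. 200 mm tall, 0.1 kg, balances near the shoulder. The point is on its long axis 100 mm above the nozzle, 160 mm above the bench at first. Own z up. From the nozzle up: shaft at most 17 mm thick to 105 mm, then a round shoulder 34 mm across whose flat underside (5 mm above the point) rests on a fork, then handle and plunger.
- pip_handle (a point): Centre of the same pipette's handle, 50 mm above its half-way point: a box 32 mm (own x) by 26 mm (own y), 70 mm high, grip faces square to own y. Above it the plunger button, 13 mm thick, ends 50 mm above this point. The finger rest, 16 mm wide, sticks out 23 mm towards own -x, 14 to 28 mm above this point; it faces the stand's open side.
- seat_a (a point): Seat of one of the carousel's two empty hangers: midway between its prongs on their top face, 165 mm above the bench, 100 mm from the carousel's axis; turns with the head. The slot between the prongs is 22 mm wide, open outward, and the prongs (10 mm wide, 8 mm thick) end 25 mm outward of the seat. Hung properly, the shaft is in the slot and the pipette's half-way point is 5 mm below the seat.
- seat_b (a point): Seat of the other empty hanger, opposite the first, just like it. On every hanger lips 4 mm high stand on the prongs 21 to 25 mm outward of the seat and a 4 mm stop on the arm 20 mm inward of it: the pipette's 34 mm shoulder sits between them with about 3 mm play each way, so it must be lifted over the lips and then lowered, or lowered from above through the slot. Either hanger will do.
- foot: The carousel's round foot, 196 mm across, fixed. Origin on the carousel's axis at bench height; own -x is the front, the robot's side. On it turns the head: a post 21 mm thick, six forked arms 60 degrees apart (four hold pipettes, tops 260 mm above the bench, handles 84 to 116 mm and finger rests to 139 mm from the axis, nozzles at 60 mm height) and the knob on top.
- knob (a point): Centre of the plain round black knob on the axis on top of the carousel: 38 mm across, from 245 to 277 mm above the bench, the point at 262 mm. Turning it turns the head with all the pipettes, either way, half a turn at least, against about 0.05 Nm of friction; no click stops; the head stays where it is left.
- tip_mid (a point): The used pipette tip: a pale tapered tube 110 mm long lying on the bench along its own x, 12 g; the point is at mid-length, about 6 mm above the bench, where it is about 11 mm thick. It is 7 mm thick at its fine end (own -x) and has a six-sided collar 17 mm thick at its other end, from 39 to 55 mm along own x.
- tub: The discard tub: an open white rectangular tray, 130 mm (own x) by 180 mm (own y), 65 mm high, walls and floor about 4 mm, fixed to the bench. Origin at the centre of its underside.
- stand: The single bench stand, fixed: a fork like the carousel's (top at 165 mm), its open end towards own -x; base plate 90 mm wide, 14 mm high, from -40 to +60 mm along own x; post 20 by 34 mm at own x = +48 mm, 161 mm high. Origin on the bench under the fork's seat.
- hung1_mid (a point): A pipette of the same pattern (200 mm tall) hanging loose in its fork on the carousel, nozzle down, finger rest outward; the point is on its axis half-way up, 160 mm above the bench. It must stay there.
- hung2_mid (a point): A pipette of the same pattern (200 mm tall) hanging loose in its fork on the carousel, nozzle down, finger rest outward; the point is on its axis half-way up, 160 mm above the bench. It must stay there.
- hung4_mid (a point): A pipette of the same pattern (200 mm tall) hanging loose in its fork on the carousel, nozzle down, finger rest outward; the point is on its axis half-way up, 160 mm above the bench. It must stay there.
- hung5_mid (a point): A pipette of the same pattern (200 mm tall) hanging loose in its fork on the carousel, nozzle down, finger rest outward; the point is on its axis half-way up, 160 mm above the bench. It must stay there.
- bottle: Bystander: amber reagent bottle, 58 mm across, 110 mm high. Origin at the centre of its underside.
- jar: Bystander: white jar, 62 mm across, 85 mm high. Origin at the centre of its underside.
- tipbox: Bystander: box of fresh tips, 87 mm (own x) by 127 mm (own y), 70 mm high. Origin at the centre of its underside.
- vialtray: Bystander: black tray of vials, 60 mm (own x) by 110 mm (own y), 44 mm high. Origin at the centre of its underside.
- beaker: Bystander: glass beaker, 68 mm across, 88 mm high. Origin at the centre of its underside.
Not all that is in view belongs to the job. Leave any blue look-alike of the part that bears hung4_mid alone. What is shaped like the part that bears tip_mid but orange is not meant.

How it is judged:
On the way:
1. An empty hanger has been turned to the front (within about 37 degrees) while the pipette is not on it (x of any of seat_a, seat_b in the frame of foot below -0.08 m and horizontal distance between pip_mid and seat_a above 0.05 m and horizontal distance between pip_mid and seat_b above 0.05 m), for 0.2 s.
At the end, for the whole second after the job is handed in: Pipette hangs released on an empty hanger (within 8 mm of its seat, shoulder on the prongs, within 0.15 rad of upright), which faces the front (seat 80 mm or more before the axis); the tip rests in the tub, its middle below 45 mm; the other four still hang (((horizontal distance between pip_mid and seat_a below 0.008 m and x of seat_a in the frame of foot below -0.08 m) or (horizontal distance between pip_mid and seat_b below 0.008 m and x of seat_b in the frame of foot below -0.08 m)) and height (world z) of pip_mid between 0.156 and 0.166 m and angle between pip_mid's own z axis and vertical below 0.15 rad and linear speed of each of pip, tip below 0.03 m/s and x of tip_mid in the frame of tub between -0.061 and 0.061 m and y of tip_mid in the frame of tub between -0.086 and 0.086 m and height (world z) of tip_mid below 0.045 m and height (world z) of each of hung1_mid, hung2_mid, hung4_mid, hung5_mid above 0.15 m); the robot touches nothing.
It fails at once if A pipette already on the carousel is knocked off its hanger or left tipped by more than 0.5 rad (height (world z) of any of hung1_mid, hung2_mid, hung4_mid, hung5_mid below 0.135 m or angle between any of hung1_mid, hung2_mid, hung4_mid, hung5_mid's own z axis and vertical above 0.5 rad).
It fails at once if The pipette is tipped more than 0.8 rad from upright (angle between pip_mid's own z axis and vertical above 0.8 rad).
It fails at once if The pipette is let fall (faster than 0.5 m/s while the gripper is not touching it) (contact force between the fingers and pip below 0.05 N and linear speed of pip above 0.5 m/s).
It fails at once if The bottle, jar, tip box, vial tray or beaker is knocked over or shifted more than 30 mm (distance of any of bottle, jar, tipbox, vialtray, beaker from where it was at the start of the episode above 0.03 m or angle between any of bottle, jar, tipbox, vialtray, beaker's own z axis and vertical above 0.4 rad).
It also fails if it takes over 72 s, if anything falls off the work surface, if the arm or the gripper's body presses on something with over 40 N, if the wrist force passes 120 N, or if a joint passes its speed limit or range.

ROBOT

A 6-joint arm with a two-finger parallel gripper is mounted at the origin on the work surface. World frame = base frame: x ahead of the robot, y to its left, z up, the work surface at z = 0. Lengths are in m, angles in rad, forces in N, time in s.
With the tool pointing down it reaches from about 0.35 to 0.775 m from the base axis. Payload 5.5 kg.
Tool frame: the origin (TCP) lies at the very end of the fingers, on their centre line; the grasp point (between the pads) lies 19 mm behind it; z points along the fingers, y is the line along which they close (so a half turn about z gives the same grasp; the last joint's range is limited). The gripper opens to 85 mm and grips with 20 to 120 N. Pads are 22 mm wide; open, the fingers measure 114 mm over their backs; the gripper's body (76 mm by 85 mm) begins 54 mm behind the grasp point. The pads swing forward as they close: fully open they stand 13 mm farther back than shut.
Start: joints at [-1.476, 0.313, 0.046, 1.304, 0, 1.431], TCP at [0.134, -0.559, 0.231] pointing down, gripper open.
Joint ranges: [-2.76, 2.76], [-0.86, 1.69], [-1.03, 1.26], [-2.2, 2.34], [-1.47, 1.5], [-3.14, 3.14]. Speed limits (rad/s): [2.57, 2.57, 3.14, 3.14, 3.14, 3.14].

INTERFACE

Orientations are given as a unit quaternion [w, x, y, z].
In Python, from workcell import env gives the robot as it stands. The module is installed in compiled form; this text tells all that it offers.
- The arm moves only by the tool jog_arm, never from a script. Its argument "rows" is a list of rows, each a list of 6 numbers: the shift along the world's x, y, z in units of 40 mm (1.0 is 40 mm), then the turn, a rotation vector about the world's x, y, z in units of 6 degrees (1.0 is 6 degrees). In form: [[x, y, z, wx, wy, wz], ...]. A call has 1 to 12 rows; each row is the pose to reach, as a shift and turn from the pose commanded when the call began; what a row does not reach only later rows make up. A row lasts 1/12 s, in which the tool goes at most 41.7 mm and 7.16 degrees, less where a joint would pass 70% of its speed; a pose out of reach is approached as far as the arm can. A call with a gripper value outside its range is refused whole. "jaw" is the gripper command: -1 is fully open, 1 is shut, values between are in proportion, set as the call begins (left out, the last holds). The fingers move at their own pace and stop on an object; "force" is the grip in N (left out, the last holds). Time passes only in rows, so rows that repeat a pose let the fingers close. It gives the time, the measured TCP pose, the force, the opening and the grip force at its end, in the units of the state.
- env.get_state(): the state, without advancing time (a new reading comes with each control period).
- env.read_camera(name): name is "scene" or "top"; returns a dict with "pixels" (480x640x3 uint8, red, green, blue), "mtx" (3x3 intrinsics, pixels), "cam_to_world" (4x4, takes a point from camera to world coordinates). Camera axes: x right, y up, looking along -z (the intrinsics and any distortion apply to the point x, -y, -z); pixel columns grow to the right and rows downward; lengths in m; the calibration is good to about 2 mm. A picture is of the moment at which its call begins. There is no depth.
- env.hand_in(): hands the job in; it is judged then, once.
The state is a dict: "clock": time; "joint_pos": joint angles; "qvel": joint speeds; "tau": joint torques, N m; "tcp_pos": TCP position; "orientation": TCP orientation; "wrist_force": force on the tool from outside, world axes, zero at the start; "ft_torque": the same for the moment, N m; "finger_gap": finger opening in m; "grip_force": force on a finger pad.
Only numpy, scipy, OpenCV 4.12 (cv2) and the standard library are available. Lean on these libraries where they do the work, as an engineer would, in place of code of your own. Each camera call takes 0.05 s, during which the arm holds its last target. There are 200 camera calls.

## Working session

There is one attempt and no reset: what is moved stays moved. The work goes in short steps, Python scripts to look and compute and a tool call to move; the robot and the scene stay as the last step left them, time stands still between calls to the robot, and variables do not carry over. Pictures are saved under pics/ and viewed, at most 10 in all, crops included, and the job is handed in when it is done.

Besides the shell and the picture viewer there is one more tool, called after "Emit:" as a command line: name --pt "numbers of a row" for each row, then --argument value for the rest. jog_arm: Moves the arm, as the interface text tells. Its arguments: {"type":"object","properties":{"rows":{"type":"array","items":{"type":"array","items":{"type":"number"}}},"jaw":{"type":"number"},"force":{"type":"number"}},"required":["rows"]}

```bash
mkdir -p pics
cat > h.py <<'E'
import numpy as np, cv2
from workcell import env
def save(cam,name,crop=None,scale=1):
    r=env.read_camera(cam); im=r["pixels"][:,:,::-1]
    np.savez(f"{cam}.npz",m=r["mtx"],T=r["cam_to_world"])
    if crop: x0,y0,x1,y1=crop; im=im[y0:y1,x0:x1]
    if scale!=1: im=cv2.resize(im,None,fx=scale,fy=scale,interpolation=cv2.INTER_CUBIC)
    cv2.imwrite(f"pics/{name}.png",im)
def ray(cam,u,v):
    d=np.load(f"{cam}.npz"); p=np.linalg.inv(d["m"])@[u,v,1]
    return d["T"][:3,3],d["T"][:3,:3]@[p[0],-p[1],-p[2]]
def atz(cam,u,v,z):
    o,w=ray(cam,u,v); return o+w*(z-o[2])/w[2]
def proj(cam,P):
    d=np.load(f"{cam}.npz"); c=d["T"][:3,:3].T@(np.array(P)-d["T"][:3,3]); q=d["m"]@[c[0],-c[1],-c[2]]; return q[:2]/q[2]
E
python3 - <<'E'
from h import *
save("scene","s0");save("top","t0")
for c in("scene","top"):
    d=np.load(c+".npz");print(d["m"],d["T"])
s=env.get_state();print(s["clock"],s["tcp_pos"],s["orientation"],s["finger_gap"])
E
```

```text
[[480.97354009   0.         316.28687001]
 [  0.         480.97354009 230.29237579]
 [  0.           0.           1.        ]] [[-0.59833098 -0.44998825  0.66295597  1.21651098]
 [ 0.80117648 -0.34713293  0.48745766  0.55085589]
 [ 0.01078363  0.82280575  0.56822039  0.72941029]
 [ 0.          0.          0.          1.        ]]
[[605.3579765    0.         315.18232839]
 [  0.         605.3579765  246.68034305]
 [  0.           0.           1.        ]] [[-0.0112005   0.98538959 -0.16994676  0.32721734]
 [-0.9998787  -0.00919733  0.01256971  0.07150943]
 [ 0.01082301  0.17006694  0.98537308  1.45212112]
 [ 0.          0.          0.          1.        ]]
0.1 [ 0.13371214 -0.55875377  0.23045872] [-8.56598997e-04  9.93118938e-01  1.17106963e-01  1.57732799e-05] 0.08522885268199999
```

View pics/s0.png

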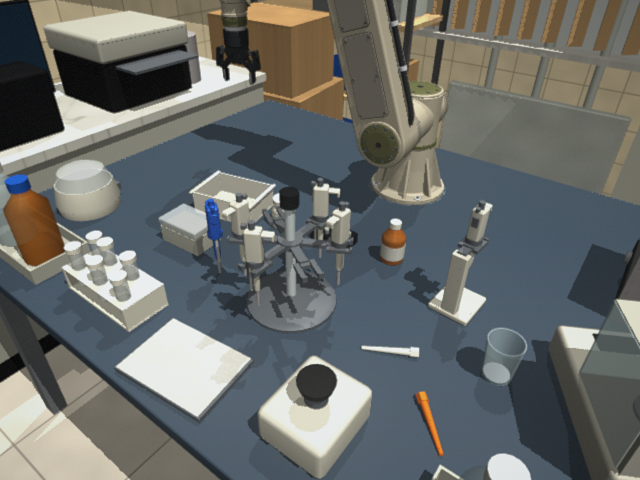

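View pics/t0.png

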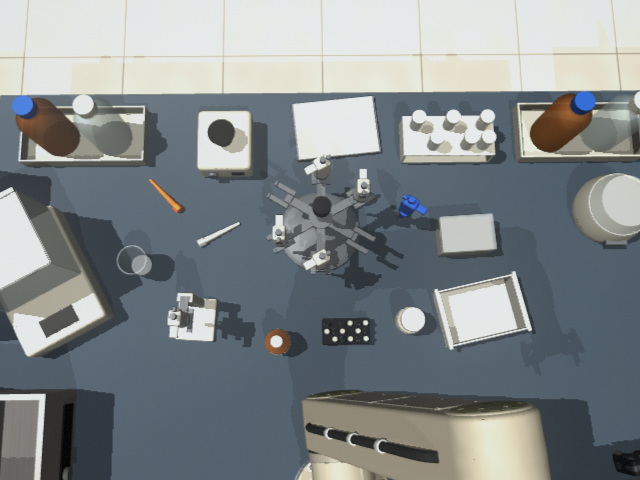

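White pale tip at top (198,243)–(240,223); the orange look-alike at (165,195) is left alone. The stand pipette is at top (175,315), apart from the blue one at (410,205) and the four hung ones near (363,187), (321,165), (279,232), (320,260). The empty arms point to about (270,190) and (385,250). The tub is at (482,311). Next, one close crop to check.

Run:
```python
from h import *
im=cv2.imread("pics/t0.png")
f=lambda x0,y0,x1,y1:cv2.resize(im[y0:y1,x0:x1],None,fx=3,fy=3,interpolation=cv2.INTER_CUBIC)
cv2.imwrite("pics/t0c.png",np.hstack([f(255,145,405,290),f(150,210,260,355)]))
s=cv2.imread("pics/s0.png")
g=lambda x0,y0,x1,y1:cv2.resize(s[y0:y1,x0:x1],None,fx=3,fy=3,interpolation=cv2.INTER_CUBIC)
cv2.imwrite("pics/s0c.png",np.hstack([g(205,170,365,335),g(425,190,525,355)]))
for n,(u,v,z) in dict(knobtop=(321.5,205,.277),tipfine=(198,243,.004),tipcollar=(240,223,.008),tipmid=(219,233,.006),tubA=(435,291,.065),tubB=(516,273,.065),tubC=(530,328,.065),tubD=(450,347,.065),bottle=(277,342,.11),jar=(411,319,.085),blue=(410,205,.22),beaker=(132,259,.088)).items(): print(n,atz("top",u,v,z).round(3))
```

```text
knobtop [0.614 0.043 0.277]
tipfine [0.589 0.337 0.004]
tipcollar [0.636 0.235 0.008]
tipmid [0.613 0.286 0.006]
tubA [ 0.46  -0.221  0.065]
tubB [ 0.5   -0.411  0.065]
tubC [ 0.374 -0.434  0.065]
tubD [ 0.333 -0.249  0.065]
bottle [0.348 0.14  0.11 ]
jar [ 0.396 -0.16   0.085]
blue [ 0.626 -0.144  0.22 ]
beaker [0.538 0.471 0.088]
```

View pics/t0c.png

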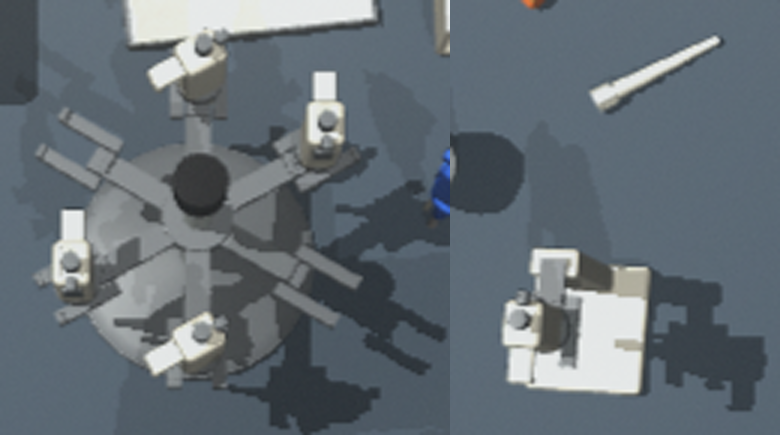

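View pics/s0c.png

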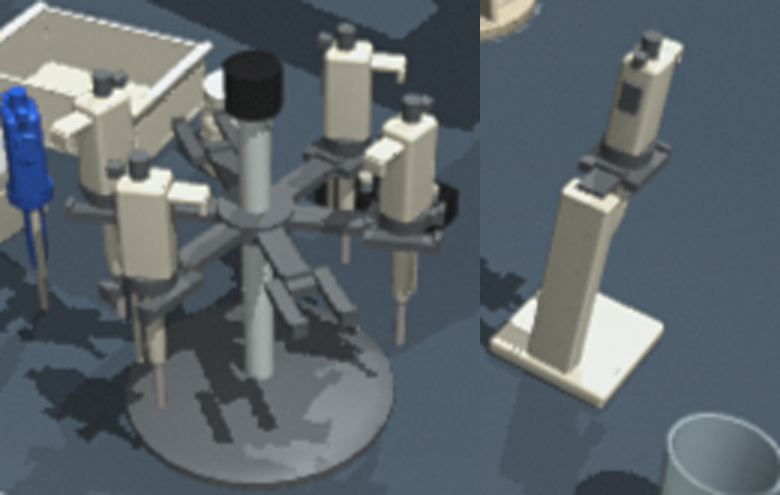

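Close crop: the white tip has its collar at top px (198,243) and its fine end at (240,223). The two empty hangers are at upper left and lower right, and the stand pipette's finger rest points down in the image (towards the robot). First I go to the tip.

Emit:
jog_arm --pt "1 1.2 2.7 0 0 1" --pt "7.4 9 2.7 0 0 8" --pt "7.4 9 2.7 0 0 8" --pt "7.4 9 2.7 0 0 8" --pt "7.4 9 2.7 0 0 8" --pt "7.4 9 2.7 0 0 8" --pt "7.4 9 2.7 0 0 8" --pt "7.4 9 2.7 0 0 8" --pt "7.4 9 2.7 0 0 8" --pt "7.4 9 2.7 0 0 8" --pt "7.4 9 2.7 0 0 8" --pt "7.4 9 2.7 0 0 8" --jaw -1 --force 25

```text
clock: 1.1
tcp_pos: [0.4308, -0.1968, 0.3397]
orientation: [-0.0, 0.859, 0.511, 0.0]
wrist_force: [0.7, -0.5, -0.1]
finger_gap: 0.0853
grip_force: 0.0
```

Run:
```python
from h import *
A=(.614,.043)
for n,(u,v,z) in dict(seatA_end=(272.7,188.7,.167),seatB_end=(370,246.2,.167),knob=(255+200/3,145+168/3,.277),footc=(255+197/3,145+240/3,.006),
 plunger=(150+(518-450)/3,210+318/3,.26),handL=(150+(505-450)/3,210+330/3,.245),handR=(150+(541-450)/3,210+330/3,.245),
 restL=(150+(510-450)/3,210+380/3,.238),restR=(150+(532-450)/3,210+380/3,.238),baseR1=(150+(648-450)/3,210+268/3,.014),baseR2=(150+(641-450)/3,210+394/3,.014),baseL=(150+(526-450)/3,210+388/3,.014),postL=(150+(533-450)/3,210+252/3,.165),postR=(150+(578-450)/3,210+252/3,.165)).items():
    p=atz("top",u,v,z); print(n,p.round(3),np.degrees(np.arctan2(p[1]-A[1],p[0]-A[0])).round(1))
# plunger / knob triangulation from scene px
def tri(a,b):
    (o1,d1),(o2,d2)=ray("top",*a),ray("scene",*b)
    t=np.linalg.lstsq(np.c_[d1,-d2],o2-o1,rcond=None)[0]; return ((o1+t[0]*d1+o2+t[1]*d2)/2).round(3)
print(tri((150+68/3,210+318/3),(425+172/3,190+38/3)),tri((321.5,201),(205+253/3,170+62/3)))
s=env.get_state();print(s["clock"],s["joint_pos"])
```

```text
seatA_end [0.679 0.147 0.167] 58.1
seatB_end [ 0.549 -0.063  0.167] -121.6
knob [0.622 0.043 0.277] -3.2
footc [0.63  0.039 0.006] -13.6
plunger [0.398 0.336 0.26 ] 126.4
handL [0.391 0.348 0.245] 126.2
handR [0.391 0.324 0.245] 128.4
restL [0.359 0.345 0.238] 130.2
restR [0.358 0.331 0.238] 131.6
baseR1 [0.451 0.29  0.014] 123.5
baseR2 [0.352 0.294 0.014] 136.2
baseL [0.358 0.383 0.014] 127.0
postL [0.45  0.348 0.165] 118.3
postR [0.45  0.317 0.165] 121.0
[0.398 0.339 0.256] [0.62  0.045 0.28 ]
1.1 [-5.98452842e-01  1.05669138e-01  4.71967232e-02  1.51213052e+00
  4.24675988e-04  1.46955946e+00]
```

Emit:
jog_arm --pt "4.55 12.07 0 0 0 8.9" --pt "4.55 12.07 0 0 0 8.9" --pt "4.55 12.07 0 0 0 8.9" --pt "4.55 12.07 0 0 0 8.9" --pt "4.55 12.07 0 0 0 8.9" --pt "4.55 12.07 0 0 0 8.9" --pt "4.55 12.07 0 0 0 8.9" --pt "4.55 12.07 0 0 0 8.9" --pt "4.55 12.07 0 0 0 8.9" --pt "4.55 12.07 0 0 0 8.9" --pt "4.55 12.07 -1 0 0 8.9" --pt "4.55 12.07 -3 0 0 8.9"

```text
clock: 2.1
tcp_pos: [0.6005, 0.2511, 0.2908]
orientation: [0.003, 0.537, 0.844, 0.004]
wrist_force: [-0.4, -0.9, -0.6]
finger_gap: 0.0851
grip_force: 0.0
```

Emit:
jog_arm --pt "0 0 -1 0 0 0" --pt "0 0 -2 0 0 0" --pt "0 0 -2 0 0 0" --pt "0 0 -2 0 0 0"

```text
clock: 2.43
tcp_pos: [0.5952, 0.2458, 0.2048]
orientation: [-0.003, 0.538, 0.843, -0.003]
wrist_force: [0.6, 0.2, 0.6]
finger_gap: 0.0854
grip_force: 0.0
```

Run:
```python
from h import *
save("scene","s1",(330,300,530,450),4)
s=env.get_state();print(s["clock"],s["tcp_pos"],s["orientation"])
print(proj("scene",(.613,.286,.006)))
```

```text
2.4833 [0.59783448 0.24625251 0.20863389] [-1.30087597e-04  5.38461060e-01  8.42650370e-01 -1.54297396e-04]
[388.46485214 348.82068277]
```

View pics/s1.png

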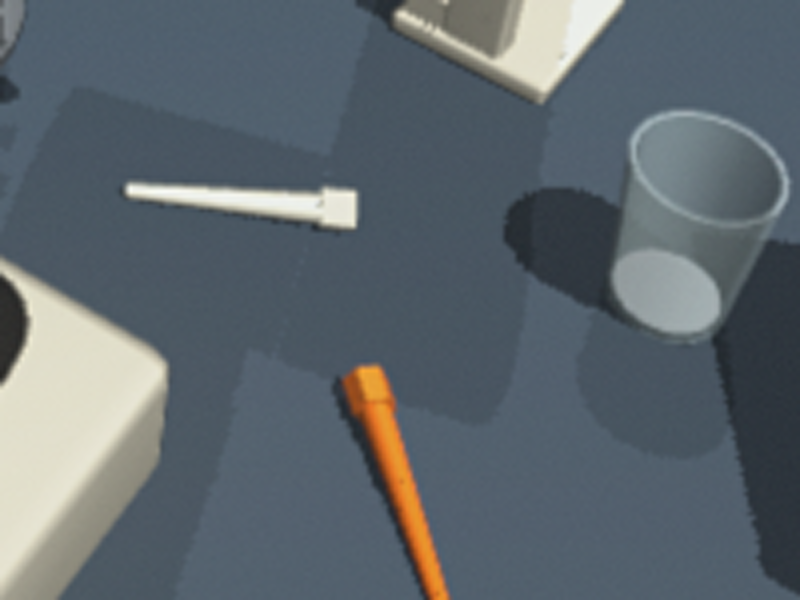

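The crop shows the white tip's fine end at scene px (361.8,347.5) and its collar end at (419,352), with the arm clear of it.

Run:
```python
from h import *
a=atz("scene",361.8,347.5,.004);b=atz("scene",419,352,.008)
v=b-a;print(a,b,(a+b)/2,np.linalg.norm(v),np.degrees(np.arctan2(v[1],v[0])))
t=env.get_state()["tcp_pos"];print(t,((a+b)/2-t)/.04)
```

```text
[0.6401977  0.24182282 0.004     ] [0.58573758 0.33789278 0.008     ] [0.61296764 0.2898578  0.006     ] 0.11050494369204383 119.54802733855722
[0.59783448 0.24625251 0.20863389] [ 0.37832897  1.09013211 -5.06584716]
```

Emit:
jog_arm --pt "0.38 1.04 -1 0 0 0.4" --pt "0.38 1.04 -2 0 0 0.4" --pt "0.38 1.04 -3 0 0 0.4" --pt "0.38 1.04 -3.9 0 0 0.4" --pt "0.38 1.04 -4.5 0 0 0.4" --pt "0.38 1.04 -4.9 0 0 0.4" --pt "0.38 1.04 -5.1 0 0 0.4" --pt "0.38 1.04 -5.1 0 0 0.4"

```text
clock: 3.15
tcp_pos: [0.6152, 0.2882, 0.0053]
orientation: [0.001, 0.521, 0.854, 0.001]
wrist_force: [-0.4, -0.8, 0.1]
finger_gap: 0.0852
grip_force: 0.0
```

Emit:
jog_arm --pt "0 0 0 0 0 0" --pt "0 0 0 0 0 0" --pt "0 0 0 0 0 0" --pt "0 0 0 0 0 0" --pt "0 0 0 0 0 0" --pt "0 0 0 0 0 0" --pt "0 0 0 0 0 0" --pt "0 0 0 0 0 0" --pt "0 0 0 0 0 0" --pt "0 0 0 0 0 0" --jaw 1 --force 25

```text
clock: 3.98
tcp_pos: [0.6133, 0.2881, 0.0043]
orientation: [0.0, 0.521, 0.854, 0.0]
wrist_force: [-0.1, -0.1, 4.9]
finger_gap: 0.0105
grip_force: 25.4
```

Emit:
jog_arm --pt "0 0 1 0 0 0" --pt "0 0 2 0 0 0" --pt "0 0 3 0 0 0" --pt "0 0 4 0 0 0" --pt "0 0 5 0 0 0" --pt "0 0 6 0 0 0" --pt "0 0 7 0 0 0" --pt "-0.3 -1 8 0 0 0" --pt "-0.6 -2 8.2 0 0 0" --pt "-0.9 -3 8.2 0 0 0" --pt "-1.2 -4 8.2 0 0 0"

```text
clock: 4.9
tcp_pos: [0.5692, 0.141, 0.3325]
orientation: [0.001, 0.52, 0.854, 0.001]
wrist_force: [1.2, -0.6, 0.3]
finger_gap: 0.01
grip_force: 24.6
```

Emit:
jog_arm --pt "-3.7 -11.4 0 0 0 -2.5" --pt "-3.7 -11.4 0 0 0 -2.5" --pt "-3.7 -11.4 0 0 0 -2.5" --pt "-3.7 -11.4 0 0 0 -2.5" --pt "-3.7 -11.4 0 0 0 -2.5" --pt "-3.7 -11.4 0 0 0 -2.5" --pt "-3.7 -11.4 0 0 0 -2.5" --pt "-3.7 -11.4 0 0 0 -2.5" --pt "-3.7 -11.4 0 0 0 -2.5" --pt "-3.7 -11.4 0 0 0 -2.5" --pt "-3.7 -11.4 0 0 0 -2.5" --pt "-3.7 -11.4 0 0 0 -2.5"

```text
clock: 5.9
tcp_pos: [0.4194, -0.3179, 0.3305]
orientation: [-0.0, 0.629, 0.777, -0.001]
wrist_force: [0.7, 1.5, -1.1]
finger_gap: 0.0105
grip_force: 24.6
```

Emit:
jog_arm --pt "0 0 0 0 0 0" --pt "0 0 0 0 0 0"

```text
clock: 6.07
tcp_pos: [0.4204, -0.315, 0.3305]
orientation: [-0.001, 0.629, 0.778, 0.0]
wrist_force: [-0.6, 0.9, -0.6]
finger_gap: 0.0101
grip_force: 24.6
```

Emit:
jog_arm --pt "-0.08 -0.35 -1 0 0 0" --pt "-0.08 -0.35 -2 0 0 0" --pt "-0.08 -0.35 -3 0 0 0" --pt "-0.08 -0.35 -4 0 0 0" --pt "-0.08 -0.35 -5 0 0 0" --pt "-0.08 -0.35 -6 0 0 0" --pt "-0.08 -0.35 -6.7 0 0 0" --pt "-0.08 -0.35 -7.3 0 0 0" --pt "-0.08 -0.35 -7.4 0 0 0" --pt "-0.08 -0.35 -7.5 0 0 0" --pt "-0.08 -0.35 -7.5 0 0 0"

```text
clock: 6.98
tcp_pos: [0.4186, -0.3275, 0.0318]
orientation: [0.0, 0.627, 0.779, 0.0]
wrist_force: [-0.2, 0.0, -0.4]
finger_gap: 0.01
grip_force: 24.6
```

Emit:
jog_arm --pt "0 0 0 0 0 0" --pt "0 0 0 0 0 0" --pt "0 0 0 0 0 0" --pt "0 0 0 0 0 0" --pt "0 0 0 0 0 0" --jaw 0.2

```text
clock: 7.4
tcp_pos: [0.4183, -0.3285, 0.0322]
orientation: [0.001, 0.628, 0.778, -0.0]
wrist_force: [-0.1, 0.1, -0.0]
finger_gap: 0.0342
grip_force: 0.0
```

Emit:
jog_arm --pt "0 0 1 0 0 0" --pt "0 0 2 0 0 0" --pt "0 0 3 0 0 0" --pt "0 0 4 0 0 0" --pt "0 0 5 0 0 0" --pt "0 0 6 0 0 0" --pt "0 0 7 0 0 0" --pt "0 0 7.5 0 0 0" --pt "0 0 7.5 0 0 0"

```text
clock: 8.15
tcp_pos: [0.4192, -0.3295, 0.3374]
orientation: [0.005, 0.628, 0.778, -0.001]
wrist_force: [0.8, -0.2, -0.4]
finger_gap: 0.0342
grip_force: 0.0
```

Run:
```python
from h import *
save("top","t2",(250,140,550,360),2.6)
s=env.get_state();print(s["clock"],s["tcp_pos"],s["orientation"],s["joint_pos"],s["finger_gap"])
```

```text
8.2 [ 0.41878261 -0.32906358  0.33448814] [ 3.10321632e-03  6.27665998e-01  7.78476476e-01 -3.75704870e-04] [-8.16839816e-01  2.17898341e-01  1.69540080e-01  1.51618729e+00
  1.11283092e-04  5.40271275e-01] 0.0343174605897627
```

View pics/t2.png

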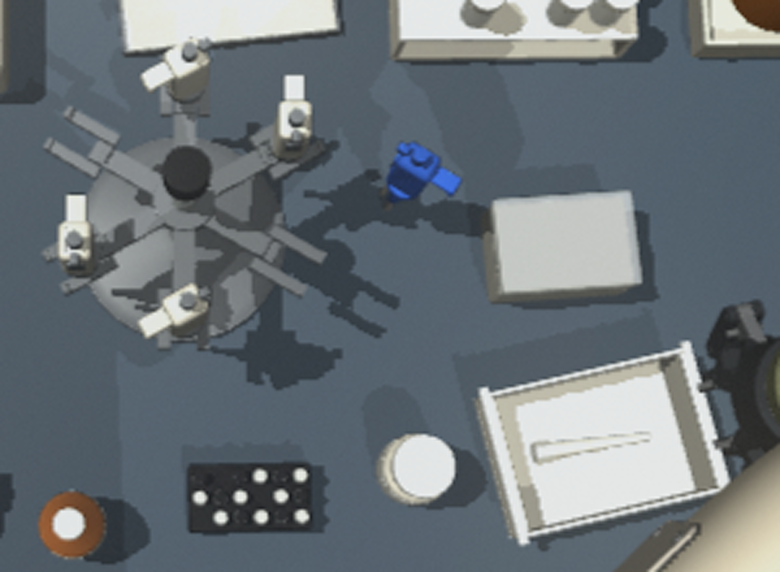

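The tip lies in the tub at crop (590,445), and nothing else has moved. Next is the knob.

Emit:
jog_arm --pt "4.88 9.3 0.3 0 0 0" --pt "4.88 9.3 0.3 0 0 0" --pt "4.88 9.3 0.3 0 0 0" --pt "4.88 9.3 0.3 0 0 0" --pt "4.88 9.3 0.3 0 0 0" --pt "4.88 9.3 0.3 0 0 0" --pt "4.88 9.3 0.3 0 0 0" --pt "4.88 9.3 0.3 0 0 0" --pt "4.88 9.3 0.3 0 0 0" --pt "4.88 9.3 0.3 0 0 0" --pt "4.88 9.3 0.3 0 0 0" --pt "4.88 9.3 0.3 0 0 0" --jaw -0.75

```text
clock: 9.2
tcp_pos: [0.6133, 0.0464, 0.3407]
orientation: [-0.002, 0.626, 0.78, -0.001]
wrist_force: [0.4, -0.3, -0.4]
finger_gap: 0.0746
grip_force: 0.0
```

Emit:
jog_arm --pt "0 0 0 0 0 0" --pt "0 0 0 0 0 0" --pt "0 0 0 0 0 0"

```text
clock: 9.45
tcp_pos: [0.6125, 0.0424, 0.3433]
orientation: [-0.0, 0.628, 0.778, -0.0]
wrist_force: [-0.5, -0.2, -0.1]
finger_gap: 0.0748
grip_force: 0.0
```

Run:
```python
from h import *
save("scene","s3",(190,130,390,280),4)
s=env.get_state();t=s["tcp_pos"];print(s["clock"],t,s["orientation"],s["joint_pos"],s["finger_gap"])
print(proj("scene",t),proj("scene",(.614,.043,.277)))
```

```text
9.5 [0.61262252 0.04232961 0.34355017] [ 7.05805919e-05  6.28519115e-01  7.77794133e-01 -6.09071690e-05] [-6.15714677e-02  4.00570963e-01  4.44662020e-01  1.61484293e+00
 -1.81076489e-04  1.29772411e+00] 0.07477489869870206
[288.42330215 157.78180161] [289.01602524 190.30072675]
```

View pics/s3.png

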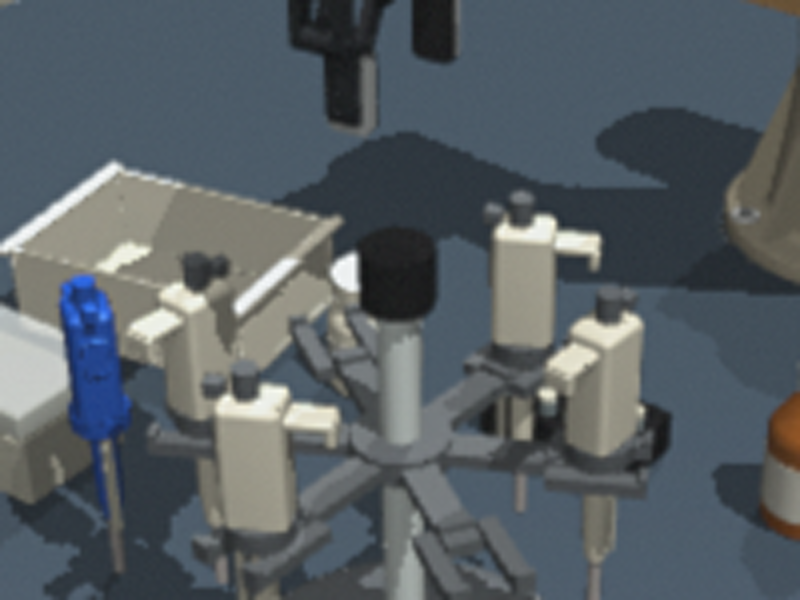

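The gripper is centred over the knob (knob top at crop (398,245), as predicted). I lower, grip and turn −60° gently.

Emit:
jog_arm --pt "0.03 0 -0.6 0 0 0" --pt "0.03 0 -1.2 0 0 0" --pt "0.03 0 -1.7 0 0 0" --pt "0.03 0 -2.1 0 0 0" --pt "0.03 0 -2.4 0 0 0" --pt "0.03 0 -2.4 0 0 0"

```text
clock: 10.0
tcp_pos: [0.6125, 0.0427, 0.2447]
orientation: [-0.002, 0.628, 0.778, -0.001]
wrist_force: [0.1, 0.0, 0.4]
finger_gap: 0.0747
grip_force: 0.0
```

Emit:
jog_arm --pt "0 0 0 0 0 0" --pt "0 0 0 0 0 0" --pt "0 0 0 0 0 0" --pt "0 0 0 0 0 0" --pt "0 0 0 0 0 0" --pt "0 0 0 0 0 0" --pt "0 0 0 0 0 0" --jaw 1 --force 40

```text
clock: 10.58
tcp_pos: [0.6167, 0.0438, 0.2496]
orientation: [0.003, 0.628, 0.779, 0.002]
wrist_force: [3.6, 1.1, 3.9]
finger_gap: 0.037
grip_force: 41.0
```

Emit:
jog_arm --pt "0 0 0 0 0 -0.1" --pt "0 0 0 0 0 -0.3" --pt "0 0 0 0 0 -0.6" --pt "0 0 0 0 0 -1" --pt "0 0 0 0 0 -1.4" --pt "0 0 0 0 0 -1.8" --pt "0 0 0 0 0 -2.2" --pt "0 0 0 0 0 -2.6" --pt "0 0 0 0 0 -3" --pt "0 0 0 0 0 -3.4" --pt "0 0 0 0 0 -3.8" --pt "0 0 0 0 0 -4.2"

```text
clock: 11.58
tcp_pos: [0.6167, 0.0438, 0.2496]
orientation: [0.002, 0.783, 0.622, 0.002]
wrist_force: [4.4, -0.1, 4.0]
finger_gap: 0.0368
grip_force: 41.0
```

Emit:
jog_arm --pt "0 0 0 0 0 -0.4" --pt "0 0 0 0 0 -0.8" --pt "0 0 0 0 0 -1.2" --pt "0 0 0 0 0 -1.6" --pt "0 0 0 0 0 -2" --pt "0 0 0 0 0 -2.4" --pt "0 0 0 0 0 -2.8" --pt "0 0 0 0 0 -3.2" --pt "0 0 0 0 0 -3.6" --pt "0 0 0 0 0 -4" --pt "0 0 0 0 0 -4.4" --pt "0 0 0 0 0 -4.8"

```text
clock: 12.58
tcp_pos: [0.6166, 0.0438, 0.2496]
orientation: [0.001, 0.913, 0.408, 0.003]
wrist_force: [4.2, 0.5, 3.3]
finger_gap: 0.0368
grip_force: 41.0
```

Emit:
jog_arm --pt "0 0 0 0 0 -0.4" --pt "0 0 0 0 0 -0.7" --pt "0 0 0 0 0 -0.9" --pt "0 0 0 0 0 -1" --pt "0 0 0 0 0 -1" --pt "0 0 0 0 0 -1"

```text
clock: 13.08
tcp_pos: [0.6166, 0.0438, 0.2496]
orientation: [0.001, 0.933, 0.36, 0.003]
wrist_force: [5.8, 0.3, 4.2]
finger_gap: 0.0371
grip_force: 41.1
```

Emit:
jog_arm --pt "0 0 0 0 0 0" --pt "0 0 0 0 0 0" --pt "0 0 0 0 0 0" --pt "0 0 0 0 0 0" --pt "0 0 0.7 0 0 0" --pt "0 0 1.4 0 0 0" --pt "0 0 2.1 0 0 0" --pt "0 0 2.6 0 0 0" --jaw -0.75

```text
clock: 13.75
tcp_pos: [0.614, 0.044, 0.3537]
orientation: [0.0, 0.933, 0.36, 0.0]
wrist_force: [0.8, 0.1, 1.2]
finger_gap: 0.0749
grip_force: 0.0
```

Emit:
jog_arm --pt "-5.5 7.3 0 0 0 12.5" --pt "-5.5 7.3 0 0 0 12.5" --pt "-5.5 7.3 0 0 0 12.5" --pt "-5.5 7.3 0 0 0 12.5" --pt "-5.5 7.3 0 0 0 12.5" --pt "-5.5 7.3 0 0 0 12.5" --pt "-5.5 7.3 0 0 0 12.5" --pt "-5.5 7.3 0 0 0 12.5" --pt "-5.5 7.3 0 0 0 12.5" --pt "-5.5 7.3 0 0 0 12.5" --pt "-5.5 7.3 0 0 0 12.5" --pt "-5.5 7.3 0 0 0 12.5"

```text
clock: 14.75
tcp_pos: [0.3933, 0.3365, 0.3513]
orientation: [-0.0, 0.519, 0.855, -0.0]
wrist_force: [-0.6, -0.9, 0.1]
finger_gap: 0.0744
grip_force: 0.0
```

Emit:
jog_arm --pt "0 0 0 0 0 10.5" --pt "0 0 0 0 0 10.5" --pt "0 0 0 0 0 10.5" --pt "0 0 0 0 0 10.5" --pt "0 0 0 0 0 10.5" --pt "0 0 0 0 0 10.5" --pt "0 0 0 0 0 10.5" --pt "0 0 0 0 0 10.5" --pt "0 0 0 0 0 10.5" --pt "0 0 0 0 0 10.5" --pt "0 0 0 0 0 10.5" --pt "0 0 0 0 0 10.5"

```text
clock: 15.75
tcp_pos: [0.3944, 0.3356, 0.3513]
orientation: [-0.0, -0.0, 1.0, -0.0]
wrist_force: [0.5, 1.3, -0.8]
finger_gap: 0.075
grip_force: 0.0
```

Run:
```python
from h import *
save("scene","sa",(200,150,370,340),3)
a=cv2.imread("pics/sa.png")
save("scene","sb",(425,140,520,330),3)
cv2.imwrite("pics/s4.png",np.hstack([a,cv2.imread("pics/sb.png")]))
save("top","t4",(230,140,420,300),4)
s=env.get_state();t=s["tcp_pos"];print(s["clock"],t,s["orientation"],s["joint_pos"],s["finger_gap"])
```

```text
15.9 [0.3943719  0.33583807 0.35136261] [-4.31376565e-05 -1.31297668e-03  9.99999137e-01  1.63871974e-05] [5.50303116e-01 1.97283348e-01 1.84644571e-01 1.55821405e+00
 7.29789649e-05 5.47677160e-01] 0.0747348378983613
```

View pics/s4.png

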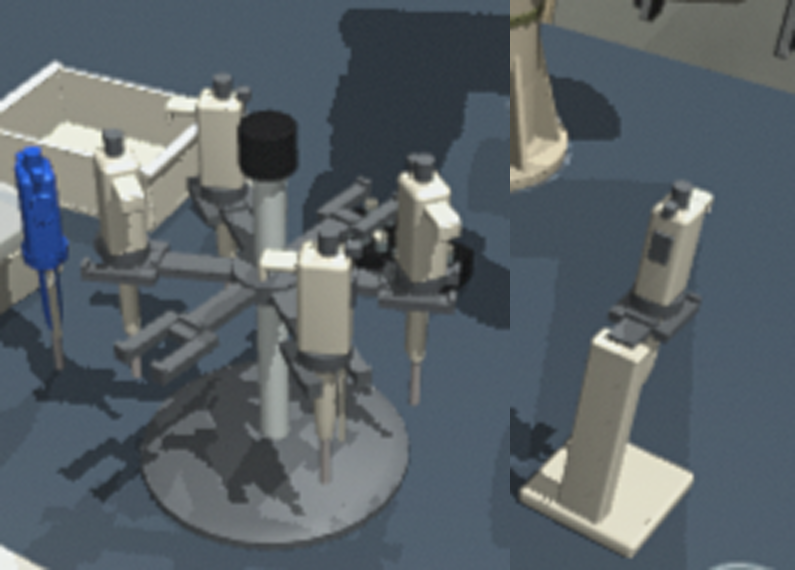

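View pics/t4.png

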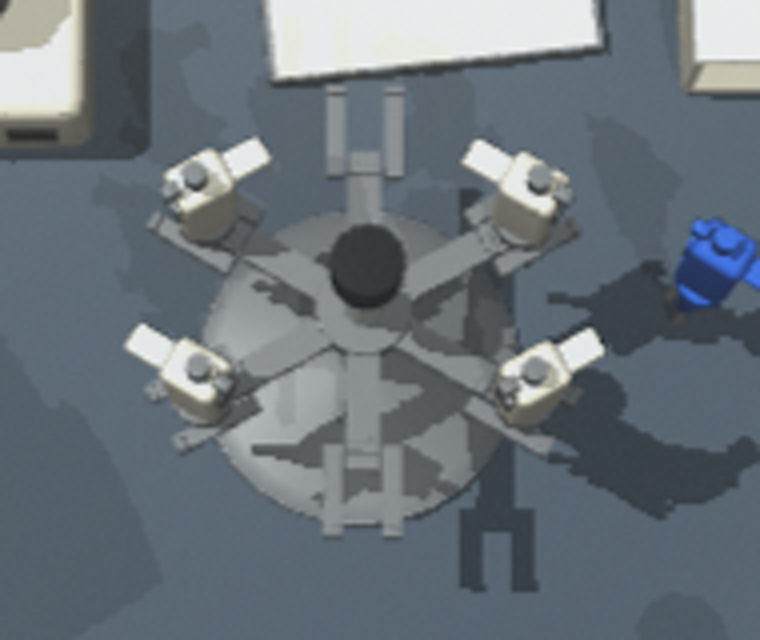

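The head has turned about 60° and an empty hanger now points straight to the front (prong ends at crop (334,537) and (393,537)). All four others still hang. Now I take the pipette.

Run:
```python
from h import *
f=atz("top",230+363.5/4,140+537/4,.165);b=atz("top",230+365.5/4,140+88/4,.165)
v=f-b;print(f,b,(f+b)/2,np.linalg.norm(v),np.degrees(np.arctan2(v[1],v[0])));u=v/np.linalg.norm(v);print("seat",(f+b)/2+.1*u,f-.025*u)
```

```text
[0.48919241 0.04357236 0.165     ] [0.73909868 0.03926716 0.165     ] [0.61414555 0.04141976 0.165     ] 0.24994334478758146 179.01304831210237
seat [0.51416038 0.04314223 0.165     ] [0.5141887  0.04314174 0.165     ]
```

Emit:
jog_arm --pt "0.05 0.03 -1 0 0 0" --pt "0.05 0.03 -1.8 0 0 0" --pt "0.05 0.03 -2.6 0 0 0" --pt "0.05 0.03 -3.2 0 0 0" --pt "0.05 0.03 -3.6 0 0 0" --pt "0.05 0.03 -3.75 0 0 0" --pt "0.05 0.03 -3.75 0 0 0" --pt "0.05 0.03 -3.75 0 0 0"

```text
clock: 16.57
tcp_pos: [0.3966, 0.3373, 0.2021]
orientation: [0.0, -0.002, 1.0, 0.0]
wrist_force: [-0.3, 0.7, 0.5]
finger_gap: 0.0746
grip_force: 0.0
```

Emit:
jog_arm --pt "0 0 0 0 0 0" --pt "0 0 0 0 0 0" --pt "0 0 0 0 0 0" --pt "0 0 0 0 0 0" --pt "0 0 0 0 0 0" --pt "0 0 0 0 0 0" --pt "0 0 0 0 0 0" --pt "0 0 0 0 0 0" --jaw 1 --force 30

```text
clock: 17.23
tcp_pos: [0.3967, 0.3375, 0.2021]
orientation: [0.001, -0.002, 1.0, 0.001]
wrist_force: [-0.1, 1.1, 6.3]
finger_gap: 0.0253
grip_force: 34.1
```

Emit:
jog_arm --pt "0 0 0.1 0 0 0" --pt "0 0 0.25 0 0 0" --pt "0 0 0.5 0 0 0" --pt "0 0 0.5 0 0 0"

```text
clock: 17.57
tcp_pos: [0.397, 0.3374, 0.2233]
orientation: [0.001, -0.002, 1.0, 0.0]
wrist_force: [0.8, -0.3, -0.9]
finger_gap: 0.0257
grip_force: 33.3
```

Run:
```python
from h import *
a=cv2.imread("pics/s4.png")
save("scene","s5",(420,140,560,340),3)
s=env.get_state();print(s["clock"],s["tcp_pos"],s["orientation"],s["finger_gap"],s["wrist_force"],s["ft_torque"])
```

```text
17.6167 [0.39695747 0.33739299 0.2225674 ] [ 8.42175508e-04 -2.18497230e-03  9.99997173e-01  4.12711279e-04] 0.025741800609995338 [-0.36249712  0.03936434 -1.66534601] [ 0.03271769  0.00342603 -0.01871642]
```

View pics/s5.png

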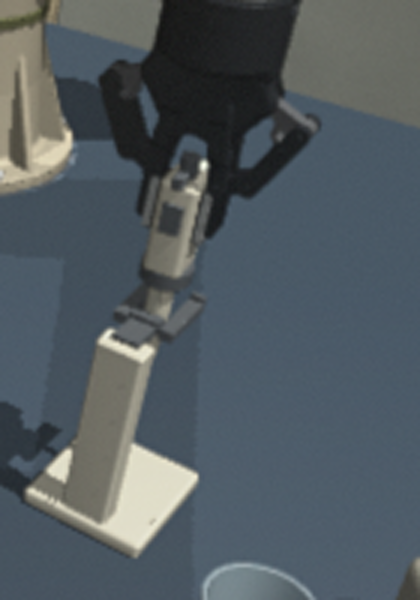

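The pipette is lifted 20 mm and held upright in the jaws, with its plunger at px (483.3,193.3). The picture budget is used up, so I work on with numbers only. Next I work out its x offset in the grip.

Run:
```python
from h import *
from scipy.optimize import brentq
y=.3374
for n,(u,z) in dict(s5plunger=(483.3,.279),s5shaft=(472.3,.175),s4plunger=(482.3,.258)).items():
    print(n,brentq(lambda x:proj("scene",(x,y,z))[0]-u,.3,.5))
print("knob",brentq(lambda x:proj("scene",(x,.0437,.277))[0]-289.2,.5,.7))
print([proj("scene",(x,y,.279)).round(1) for x in(.392,.397,.402)])
# automatic: plunger/handle columns & red-channel profile of shaft row in current view
im=env.read_camera("scene")["pixels"].astype(int)
for v in (238,240,242): print(v,im[v,462:484].sum(1))
t=env.read_camera("top")["pixels"]
# stand base corners in top view, brightness mask
```

```text
s5plunger 0.39920101653558415
s5shaft 0.400074699540729
s4plunger 0.3925160308105827
knob 0.6143080194853839
[array([484.7, 190.8]), array([483.7, 191.8]), array([482.7, 192.9])]
238 [220 194 172 164 175 167 177 228 277 284 278 279 325 330 318 282 237 235
 235 237 230 208]
240 [169 163 171 170 162 154 183 253 286 288 293 299 329 336 363 333 241 231
 238 255 290 300]
242 [290 220 210 193 159 161 214 274 289 317 350 379 438 454 408 275 234 254
 286 311 313 317]
```

Emit:
jog_arm --pt "0 0 0.2 0 0 0" --pt "0 0 0.5 0 0 0" --pt "0 0 0.9 0 0 0" --pt "0 0 1.3 0 0 0" --pt "0 0 1.7 0 0 0" --pt "0 0 2.1 0 0 0" --pt "0 0 2.4 0 0 0" --pt "0 0 2.6 0 0 0" --pt "0 0 2.7 0 0 0" --pt "0 0 2.7 0 0 0"

```text
clock: 18.55
tcp_pos: [0.3966, 0.3373, 0.3301]
orientation: [0.001, -0.002, 1.0, 0.0]
wrist_force: [-0.1, -0.0, -0.8]
finger_gap: 0.0258
grip_force: 33.3
```

Emit:
jog_arm --pt "0 -0.3 0 0 0 0" --pt "0.1 -0.8 0 0 0 0" --pt "0.2 -1.5 0 0 0 0" --pt "0.3 -2.2 0 0 0 0" --pt "0.4 -2.9 0 0 0 0" --pt "0.5 -3.6 0 0 0 0" --pt "0.6 -4.3 0 0 0 0" --pt "0.7 -5 0 0 0 0" --pt "0.8 -5.7 0 0 0 0" --pt "0.85 -6.4 0 0 0 0" --pt "0.9 -7 0 0 0 0" --pt "0.9 -7.35 0 0 0 0"

```text
clock: 19.55
tcp_pos: [0.4317, 0.0405, 0.3283]
orientation: [-0.001, -0.001, 1.0, -0.0]
wrist_force: [-0.2, 0.8, -0.7]
finger_gap: 0.0257
grip_force: 33.2
```

Emit:
jog_arm --pt "0.2 0 0 0 0 0" --pt "0.6 0 0 0 0 0" --pt "1 0 0 0 0 0" --pt "1.4 0 0 0 0 0" --pt "1.8 0 0 0 0 0" --pt "2 0 0 0 0 0" --pt "2.05 0 0 0 0 0" --pt "2.05 0 0 0 0 0" --pt "2.05 0 0 0 0 0"

```text
clock: 20.3
tcp_pos: [0.5136, 0.0434, 0.3291]
orientation: [-0.001, -0.002, 1.0, 0.0]
wrist_force: [-0.3, 0.0, -2.0]
finger_gap: 0.0258
grip_force: 33.2
```

Run:
```python
from h import *
s=env.get_state();print(s["clock"],s["tcp_pos"],s["orientation"],s["finger_gap"],s["wrist_force"],s["ft_torque"])
```

```text
20.3 [0.51356691 0.04336469 0.32909708] [-6.43129419e-04 -2.35868019e-03  9.99997007e-01  9.43110891e-05] 0.025836487417844018 [-0.34334462  0.0199209  -2.00999426] [0.06839337 0.0127655  0.01433011]
```

Emit:
jog_arm --pt "0.03 0 -0.2 0 0 0" --pt "0.03 0 -0.5 0 0 0" --pt "0.03 0 -0.8 0 0 0" --pt "0.03 0 -1.1 0 0 0" --pt "0.03 0 -1.4 0 0 0" --pt "0.03 0 -1.7 0 0 0" --pt "0.03 0 -2 0 0 0" --pt "0.03 0 -2.3 0 0 0" --pt "0.03 0 -2.5 0 0 0" --pt "0.03 0 -2.7 0 0 0" --pt "0.03 0 -2.75 0 0 0" --pt "0.03 0 -2.75 0 0 0"

```text
clock: 21.3
tcp_pos: [0.515, 0.0432, 0.2189]
orientation: [-0.0, -0.002, 1.0, 0.0]
wrist_force: [-0.4, -0.1, -0.4]
finger_gap: 0.0256
grip_force: 33.2
```

Emit:
jog_arm --pt "0 0 -0.05 0 0 0" --pt "0 0 -0.1 0 0 0" --pt "0 0 -0.15 0 0 0" --pt "0 0 -0.2 0 0 0" --pt "0 0 -0.25 0 0 0" --pt "0 0 -0.25 0 0 0" --pt "0 0 -0.25 0 0 0"

```text
clock: 21.88
tcp_pos: [0.5154, 0.0432, 0.2092]
orientation: [-0.0, -0.002, 1.0, 0.0]
wrist_force: [0.7, 0.3, -2.1]
finger_gap: 0.0254
grip_force: 33.2
```

Emit:
jog_arm --pt "0 0 -0.03 0 0 0" --pt "0 0 -0.06 0 0 0" --pt "0 0 -0.09 0 0 0" --pt "0 0 -0.12 0 0 0" --pt "0 0 -0.12 0 0 0" --pt "0 0 -0.12 0 0 0"

```text
clock: 22.38
tcp_pos: [0.5154, 0.0432, 0.2044]
orientation: [-0.0, -0.002, 1.0, 0.0]
wrist_force: [1.0, 0.3, -1.6]
finger_gap: 0.0261
grip_force: 33.2
```

Emit:
jog_arm --pt "0 0 -0.02 0 0 0" --pt "0 0 -0.04 0 0 0" --pt "0 0 -0.06 0 0 0" --pt "0 0 -0.06 0 0 0" --pt "0 0 -0.06 0 0 0"

```text
clock: 22.8
tcp_pos: [0.5156, 0.0431, 0.2022]
orientation: [0.0, -0.002, 1.0, 0.0]
wrist_force: [0.2, -0.1, -1.0]
finger_gap: 0.0257
grip_force: 33.2
```

Run:
```python
from h import *
s=env.get_state();print(s["clock"],s["tcp_pos"],s["orientation"],s["finger_gap"],s["wrist_force"],s["ft_torque"])
```

```text
22.8 [0.51559296 0.04314948 0.20217894] [ 6.38990155e-05 -2.23185537e-03  9.99997506e-01  4.91665606e-05] 0.025651684190392567 [ 0.2281452  -0.12909694 -1.00253773] [ 0.14533943 -0.03922537  0.00654576]
```

Emit:
jog_arm --pt "0 0 -0.015 0 0 0" --pt "0 0 -0.03 0 0 0" --pt "0 0 -0.03 0 0 0" --pt "0 0 -0.03 0 0 0"

```text
clock: 23.13
tcp_pos: [0.5156, 0.0431, 0.2021]
orientation: [0.001, -0.002, 1.0, -0.0]
wrist_force: [-2.4, 0.6, 6.1]
finger_gap: 0.0259
grip_force: 34.2
```

Emit:
jog_arm --pt "0 0 -0.015 0 0 0" --pt "0 0 -0.03 0 0 0" --pt "0 0 -0.03 0 0 0" --pt "0 0 -0.03 0 0 0"

```text
clock: 23.47
tcp_pos: [0.5157, 0.043, 0.202]
orientation: [0.001, -0.002, 1.0, -0.0]
wrist_force: [-4.8, -0.1, 12.3]
finger_gap: 0.0259
grip_force: 35.1
```

Emit:
jog_arm --pt "0 0 0.02 0 0 0" --pt "0 0 0.04 0 0 0" --pt "0 0 0.04 0 0 0"

```text
clock: 23.72
tcp_pos: [0.5157, 0.043, 0.2021]
orientation: [0.0, -0.002, 1.0, -0.0]
wrist_force: [-1.9, -0.4, 6.1]
finger_gap: 0.0255
grip_force: 34.3
```

Emit:
jog_arm --pt "0 0 0 0 0 0" --pt "0 0 0 0 0 0" --pt "0 0 0 0 0 0" --pt "0 0 0 0 0 0" --pt "0 0 0 0 0 0" --jaw -0.2

```text
clock: 24.13
tcp_pos: [0.5155, 0.0431, 0.2011]
orientation: [-0.0, -0.002, 1.0, 0.0]
wrist_force: [0.6, 0.5, -0.1]
finger_gap: 0.0512
grip_force: 0.0
```

Emit:
jog_arm --pt "0 0 0.1 0 0 0" --pt "0 0 0.4 0 0 0" --pt "0 0 0.8 0 0 0" --pt "0 0 1.4 0 0 0" --pt "0 0 2 0 0 0" --pt "0 0 2.6 0 0 0" --pt "0 0 3.2 0 0 0" --pt "0 0 3.8 0 0 0" --pt "0 0 3.8 0 0 0"

```text
clock: 24.88
tcp_pos: [0.517, 0.043, 0.3585]
orientation: [0.004, -0.002, 1.0, -0.0]
wrist_force: [-0.2, 0.4, 0.7]
finger_gap: 0.0512
grip_force: 0.0
```

Emit:
jog_arm --pt "-1 -1 0 0 0 0" --pt "-2 -2 0 0 0 0" --pt "-2 -3 0 0 0 0" --pt "-2 -4 0 0 0 0" --pt "-2 -5 0 0 0 0" --pt "-2 -6 0 0 0 0" --pt "-2 -7 0 0 0 0" --pt "-2 -8 0 0 0 0" --pt "-2 -8 0 0 0 0"

```text
clock: 25.63
tcp_pos: [0.4351, -0.2819, 0.3522]
orientation: [-0.0, 0.0, 1.0, -0.001]
wrist_force: [-0.1, 0.9, -0.3]
finger_gap: 0.0515
grip_force: 0.0
```

Run:
```python
from h import *
b=cv2.imread("pics/t4.png"); save("top","t6",(230,140,420,300),4); save("scene","s6",(190,130,390,300),4)
a=cv2.imread("pics/t6.png"); d=(np.abs(a.astype(int)-b).sum(2)>90).astype(np.uint8)
n,l,st,c=cv2.connectedComponentsWithStats(d)
for i in range(1,n):
    if st[i][4]>60: print(st[i],c[i].round())
for n,P in dict(plunger=(.5155,.043,.26),seat=(.5155,.043,.165),rest=(.48,.043,.232)).items(): print(n,(proj("top",P)-[230,140])*4)
# bright (cream) pixels in the hanger zone
m=(a.min(2)>150).astype(np.uint8);n,l,st,c=cv2.connectedComponentsWithStats(m)
for i in range(1,n):
    if st[i][4]>300: print("cream",st[i],c[i].round())
s=env.get_state();print(s["clock"],s["tcp_pos"],s["wrist_force"])
```

```text
[ 693   62   67   29 1650] [729.  77.]
[549 171  13  15 109] [555. 177.]
[505 184  51  34 367] [532. 204.]
[519 361  71  46 781] [552. 383.]
[365 425  16  19 128] [375. 437.]
[350 430  14   9  63] [358. 435.]
[ 344  441   47   57 1497] [361. 476.]
[374 441  18  12 143] [384. 446.]
[387 451  16  78 808] [396. 497.]
[338 500  16  20 168] [347. 509.]
[ 352  502   36   45 1382] [370. 524.]
[ 536  526   60   97 4074] [563. 568.]
[ 484  533   26   42 1026] [497. 553.]
[408 534  50  22 494] [439. 542.]
plunger [367.8010649  460.71739085]
seat [363.93847582 488.34904932]
rest [367.51245013 538.45039868]
cream [   0    0   80  117 9001] [40. 58.]
cream [  266     0   333    78 20338] [417.  31.]
cream [ 692    0   68   62 4106] [726.  30.]
cream [ 165  138  105   73 2952] [219. 170.]
cream [ 462  140   91   73 2671] [507. 172.]
cream [ 126  324  103   76 3042] [173. 359.]
cream [ 502  329  102   54 2226] [559. 355.]
cream [ 233  378   60   68 1346] [264. 413.]
cream [518 384  29  19 337] [530. 393.]
cream [ 346  441   46   57 1486] [363. 475.]
cream [ 353  499   34   47 1380] [370. 523.]
25.7333 [ 0.43514069 -0.27950792  0.35211654] [ 0.97503676  1.10431347 -0.11928779]
```

Run:
```python
from workcell import env
print(env.hand_in())
```

```text
the job is handed in; nothing more can be done
None
```

I handed the job in at about 26 s: the tip is in the tub, an empty hanger faces the front, and the pipette hangs released on it. The last check was numeric only, because the picture budget was used up, and the hand-in gave no verdict.

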